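# Press a sole: set the air, flip the catch, hold the lever

### The job

Press the sole onto the shoe in the bench press: first turn the blue air valve handle until it lies over the red mark on its dial, next flip the yellow safety catch all the way over sideways to the robot's right, then pull the red-gripped press lever fully home towards the robot. The lever springs back if let go, so finish while holding it there with the gripper. Leave the green valve and everything else on the bench where they are, and leave the blue handle on its mark and the catch over.

Things in the scene. Friction and masses are not known exactly. Their poses are not given: they have to be found in the camera images.
- press: Bench sole press, fixed. Steel base 260 x 370 mm; origin on the bench, axes: +x away from the robot (yaw up to 0.25 rad), +y left, z up. Its -y part is a grey control box (200 x 150 mm, centre at local 0, -60 mm, top 75 mm high) bearing only lever and catch; its +y part (local y over +100 mm) is a green C-frame, 285 mm tall (303 with its cap), with an upside-down shoe: do not hit it.
- press_lever: The whole press lever (two steel side rods joined by the red grip bar). Its origin is on the hinge axis, midway between the rods: 105 mm above the bench, at local (0, -60) mm of the press; the hinge axis is the press's y. At rest its axes are the press's; they turn with it.
- lever_grip (a point): Red grip of the press lever: horizontal round bar, 18 mm thick, 122 mm long along its own y; origin at its middle. Two side rods (12 mm thick, 55 mm either side of the middle) run down to the hinge, 140 mm away; between them, below the bar, is open space. 234 mm high at rest, 245 upright, 228 pulled. Can be pinched from above across its thickness; it turns in the fingers as the lever swings.
- lever (a joint): Lever angle, rad: 0 at rest (leaning 0.4 away from the robot, press +x), grows when pulled towards the robot (press -x), stop at 0.9. The bar is 140 mm * sin(0.4 - angle) towards press +x of the pivot and 140 mm * cos(0.4 - angle) above it. A spring returns it: 3 N at the bar at rest, 7.5 N at the stop. The upright catch blocks it early (at 0.05 to 0.15 rad). Pulling lowers the ram.
- catch (a joint): Angle of the yellow safety catch, rad: 0 upright (safe, blocks the lever), up to 1.57 lying flat sideways, towards the press's -y (free). It starts within 0.08 of upright, stays where it is left (light friction, about 1 N at its tip) and can be pushed over with the closed fingertips from its +y side.
- catch_hinge (a point): Hinge point of the catch: 86 mm above the bench (11 mm above the control box's top), at local (-56, -75) mm of the press; the hinge axis runs along the press's x. Axes as the press.
- catch_tip (a point): Top end of the yellow catch, a flat tongue 85 mm long from its hinge, 24 mm wide along the press's x, 10 mm thick across, 20 mm thick over its outer 65 mm.
- air_stand: Stand of the blue air valve, fixed to the bench: a 90 x 90 mm foot and a white dial disc of 164 mm diameter whose top is 40 mm above the bench, with black ticks every 15 degrees from its +y to its +x. The origin is on the bench on the valve's turning axis (vertical). Up to 0.3 rad of yaw.
- air_valve (a joint): Angle of the blue handle, rad: 0 closed (handle pointing to the stand's +y), growing clockwise seen from above to 1.57 (pointing to the stand's +x); at angle a it points to (sin a, cos a) in the stand's frame. Stops at 0 and 1.57. Stays where it is left; friction 0.12 N m.
- air_handle_end (a point): On the blue handle 75 mm from the turning axis (its free end), 68 mm above the bench; its own y axis points outward along the handle. The handle is a bar 14 mm wide, from 58 to 78 mm above the bench and reaching 75 mm out from the axis.
- air_mark (a joint): Angle of the red mark on the blue valve's dial, rad, counted as air_valve: the handle lies over the mark when the two angles are equal. It does not move.
- air_mark_end (a point): On the red mark, a flat radial stripe 10 mm wide on the dial from 29 to 81 mm from the axis; this point is 75 mm from the axis, 41 mm above the bench, its own y axis points outward along the stripe.
- spare_handle_end (a point): Free end of the green handle of a second, like valve (no red mark), 75 mm from its axis, 68 mm above the bench. Leave it alone. The two valves may stand in either place.
- spare_stand: Stand of the green valve, as the blue one's; origin on the bench on its axis.
- glue_bottle: Yellow squeeze bottle, 64 mm wide, 160 mm tall, standing; origin under its centre. Bystander.
- blue_bottle: Blue squeeze bottle, 72 mm wide, 150 mm tall, standing; origin under its centre. Bystander.
- jar: Jar with a white cap, 70 mm wide, 85 mm tall, standing; origin under its centre. Bystander.
- tack_tin: Round tin, 68 mm wide, 45 mm tall; origin under its centre. Bystander.
- hammer: Hammer lying on the bench, handle along its own x; origin at its underside. Bystander.
- screwdriver: Screwdriver lying on the bench along its own x; origin at its underside. Bystander.
There are look-alikes about, which are no part of the job. What is shaped like the air_stand but pink is not meant.

How it is judged:
By the outcome, as a careful person would: the job done as asked, in the order asked, and still so for the second after the job is handed in, while the arm keeps its last pose, push and grip.
It also fails if it takes over 72 s, if anything falls off the work surface, if the arm or the gripper's body presses on something with over 40 N, if the wrist force passes 120 N, or if a joint passes its speed limit or range.

### The arm

A 6-joint arm with a two-finger parallel gripper is mounted at the origin on the work surface. World frame = base frame: x ahead of the robot, y to its left, z up, the work surface at z = 0. Lengths are in mm, angles in rad, forces in N, time in s.
With the tool pointing down it reaches from about 350 to 950 mm from the base axis. Payload 17.4 kg.
Tool frame: the origin (TCP) lies midway between the tips of the shut fingers; the grasp point (between the pads) lies 19 mm behind it; x points along the fingers, y is the direction in which the jaws open and shut, and the axes are right-handed (so a half turn about x gives the same grasp; the last joint's range is limited). The gripper opens to 93 mm and grips with 3 to 60 N. Pads are 15 mm wide; open, the fingers measure 128 mm over their backs; the gripper's body (75 mm by 188 mm) begins 65 mm behind the grasp point.
Start: joints at [-0.038, 0.116, 1.442, -0, 1.584, -0.038], TCP at [675.005, -0.009, 218.646] pointing down, gripper open.
Joint ranges: [-2.83, 2.83], [-0.83, 2.19], [0.07, 2.5], [-1.14, 4.28], [0.01, 3], [-2.97, 2.97]. Speed limits (rad/s): [1.89, 1.89, 2.22, 3.14, 3.14, 3.14].

### API

Orientations are given as [roll, pitch, yaw] about the fixed x, y, z axes, in that order (R = Rz(yaw) Ry(pitch) Rx(roll)).
In Python, from cell import telemetry, viewer, finish_job gives the robot as it stands. The module is installed in compiled form; this text tells all that it offers.
- The arm moves only by the tool jog_arm, never from a script. Its argument "deltas" is text: rows parted by semicolons, each of 7 numbers parted by spaces: the turn, a rotation vector about the tool's x, y, z in units of 5 degrees (1.0 is 5 degrees), then the shift along the tool's x, y, z in m, then the closure in counts, from 0 (fully open) to 255 (shut). A call has exactly 8 rows; each row shifts and turns the commanded pose from where the row before left it, along the tool's axes as they then stand; what a row does not reach is not made up. A row lasts 1/12 s, in which the tool goes at most 41.7 mm and 7.16 degrees, less where a joint would pass 70% of its speed; a pose out of reach is approached as far as the arm can. A call with a gripper value outside its range is refused whole. The fingers move at their own pace and stop on an object; "squeeze" is the grip in N (left out, the last holds). Time passes only in rows, so rows that do not move let the fingers close, or fill a call up. It gives the time, the measured TCP pose, the force and the opening at its end, in the units of the state.
- telemetry.get_obs(): the state, without advancing time (a new reading comes with each control period).
- viewer.get_image(name): name is "scene" or "side" or "wrist"; returns a dict with "pixels" (384x512x3 uint8, red, green, blue), "mtx" (3x3 intrinsics, pixels), "D" ([k1, k2, p1, p2, k3] as OpenCV has them; the pictures are not rectified), "position" and "attitude" of the camera in the world. Camera axes: x right, y up, looking along -z (the intrinsics and any distortion apply to the point x, -y, -z); pixel columns grow to the right and rows downward; lengths in mm; the calibration is good to about 2 mm. A picture is of the moment at which its call begins. There is no depth.
- finish_job(): hands the job in, once; it reports no verdict.
The state is a dict: "time_s": time; "joints": joint angles; "dq": joint speeds; "effort": joint torques, N m; "ee_pos": TCP position; "eef_rot": TCP orientation; "contact_force": force on the tool from outside, world axes, zero at the start; "moment": the same for the moment, N m; "finger_gap": finger opening in mm.
Only numpy, scipy, OpenCV 4.12 (cv2) and the standard library are available. Lean on these libraries where they do the work, as an engineer would, in place of code of your own. Each camera call takes 0.05 s, during which the arm holds its last target. There are 200 camera calls.

## Working session

There is one attempt and no reset: what is moved stays moved. The work goes in short steps, Python scripts to look and compute and a tool call to move; the robot and the scene stay as the last step left them, time stands still between calls to the robot, and variables do not carry over. Pictures are saved under pics/ and viewed, about 8 in all and at most 12, crops included, and the job is handed in when it is done.

Besides the shell and the picture viewer there is one more tool, called after ">>>" in YAML: its name, and indented under it one key for each argument. jog_arm: Moves the arm, as the interface text tells. Its arguments: {"type":"object","properties":{"deltas":{"type":"string"},"squeeze":{"type":"number"}},"required":["deltas"]}

```bash
mkdir -p pics; cat > h.py <<'E'
import numpy as np, cv2
from cell import telemetry, viewer, finish_job
from scipy.spatial.transform import Rotation as R
def rot(a):
    a=np.array(a,float)
    if a.shape==(3,3): return a
    return R.from_quat(a).as_matrix() if a.size==4 else R.from_euler('xyz',a).as_matrix()
def snap(n,f):
    im=viewer.get_image(n); cv2.imwrite(f'pics/{f}.png',im['pixels'][:,:,::-1]); np.save(f'pics/{f}.npy',im,allow_pickle=True); return im
def load(f): return np.load(f'pics/{f}.npy',allow_pickle=True).item()
def ray(im,uv):
    p=cv2.undistortPoints(np.array([[uv]],float),np.array(im['mtx']),np.array(im['D'])).ravel()
    return np.array(im['position'],float), rot(im['attitude'])@np.array([p[0],-p[1],-1.])
def onz(im,uv,z):
    o,d=ray(im,uv); return o+d*(z-o[2])/d[2]
def proj(im,P):
    c=(np.array(P,float)-im['position'])@rot(im['attitude']); c=c*[1,-1,-1]
    return cv2.projectPoints(c.reshape(1,-1,3),np.zeros(3),np.zeros(3),np.array(im['mtx']),np.array(im['D']))[0].ravel()
E
python3 - <<'E'
from h import *
ims=[snap(n,n+'0') for n in('scene','side','wrist')]
for i in ims: print(i['position'],i['attitude'],np.array(i['mtx']).tolist(),i['D'])
a=[i['pixels'] for i in ims]
cv2.imwrite('pics/s2.png',cv2.resize(a[0],(800,600),interpolation=cv2.INTER_CUBIC)[:,:,::-1])
cv2.imwrite('pics/d2.png',cv2.resize(a[1],(800,600),interpolation=cv2.INTER_CUBIC)[:,:,::-1])
print(telemetry.get_obs())
E
```

```text
[1331.25470971 -201.60492961 1279.64962751] [0.67876251 0.01239932 1.2667441 ] [[441.1583334801922, 0.0, 250.09349842206743], [0.0, 441.1583334801922, 189.22182946707707], [0.0, 0.0, 1.0]] [-0.02789428  0.          0.          0.          0.        ]
[-212.18808985 -685.83790622 1107.41327939] [ 0.82028071  0.01233285 -0.75658179] [[348.9599172007134, 0.0, 258.00173486599755], [0.0, 348.9599172007134, 190.34366782596052], [0.0, 0.0, 1.0]] [-0.08430902  0.          0.          0.          0.        ]
[675.1360586   71.65135647 383.76559836] [-0.25899323  0.00160588 -0.00087081] [[343.6682363093259, 0.0, 255.49575805447526], [0.0, 343.6682363093259, 194.7086309982596], [0.0, 0.0, 1.0]] [-0.05698606  0.          0.          0.          0.        ]
{'time_s': 0.15, 'joints': array([-3.77766302e-02,  1.16391069e-01,  1.44212777e+00, -2.35830260e-05,
        1.58400387e+00, -3.78375070e-02]), 'dq': array([ 2.84144452e-04, -2.42018514e-03, -2.09353872e-03,  7.03442985e-05,
        1.03617859e-03,  8.01675296e-04]), 'effort': array([ 1.36530605e-03, -7.21765566e+01, -6.22949553e+01,  7.80155347e-02,
        2.25470052e-02,  2.06686866e-05]), 'ee_pos': array([6.74837342e+02, 5.85657122e-03, 2.18054564e+02]), 'eef_rot': array([-1.58328442,  1.56986598,  3.12916513]), 'contact_force': array([0.95138903, 0.45771397, 0.05131405]), 'moment': array([ 0.00103285, -0.02111602,  0.01871041]), 'finger_gap': 93.11817451197327}
```

View pics/s2.png

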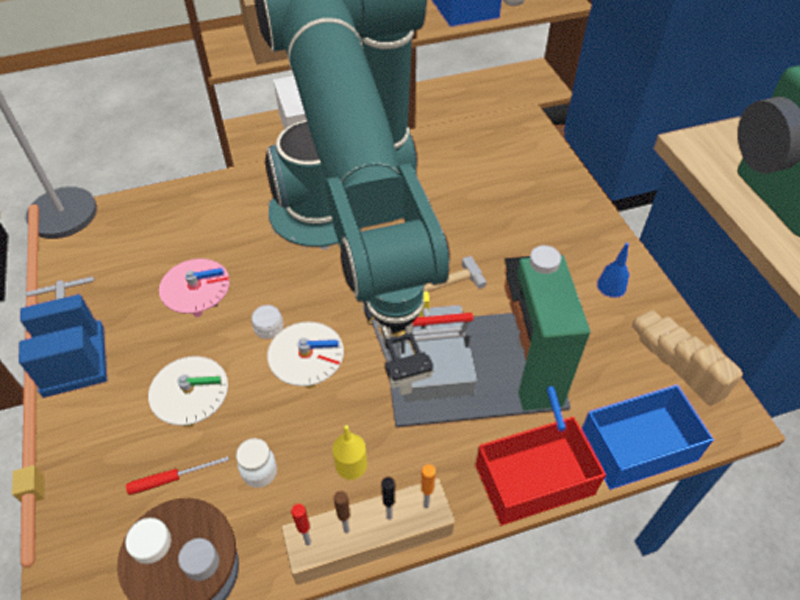

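View pics/d2.png

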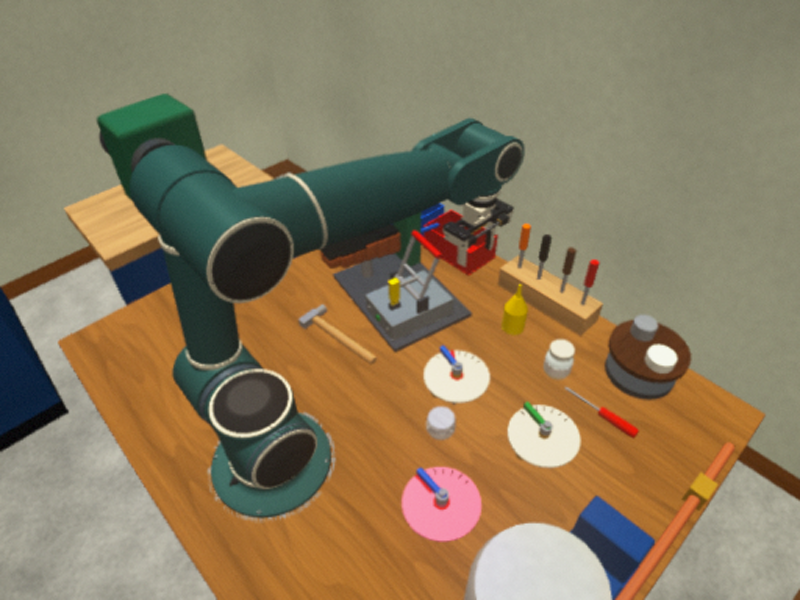

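The scene view (800 px) shows three candidates. The blue handle on a white dial at (305,352) is the target. The blue handle on a pink dial at (193,283) is a look-alike, and the green one at (187,388) is the spare. The press lever bar is at about (443,319) and the yellow catch at (425,300). In the side view the target dial is at (457,375), the catch at (394,291) and the lever bar at (426,245).

```bash
cat > m.py <<'E'
from h import *
def mask(im,col,box):
    hsv=cv2.cvtColor(np.ascontiguousarray(im['pixels']),cv2.COLOR_RGB2HSV).astype(int); h,s,v=hsv[...,0],hsv[...,1],hsv[...,2]
    m={'blue':(h>98)&(h<125)&(s>140)&(v>60),'red':((h<6)|(h>174))&(s>150)&(v>90),'yellow':(h>22)&(h<34)&(s>150)&(v>110),'white':(s<60)&(v>185)}[col]
    o=np.zeros(m.shape,bool); x0,y0,x1,y1=box; o[y0:y1,x0:x1]=m[y0:y1,x0:x1]
    return o
def axis(m):
    ys,xs=np.nonzero(m); return np.c_[xs,ys].astype(float)
def seg(P):
    c=P.mean(0); u=np.linalg.svd(P-c,full_matrices=False)[2][0]; t=(P-c)@u; return c+u*t.min(),c+u*t.max(),len(P)
def pts(im,m,z): return np.array([onz(im,p,z)[:2] for p in axis(m)])
E
python3 - <<'E'
from m import *
sc,si=load('scene0'),load('side0'); k=.64
for im,n,B,dc in((sc,'scene',(265,315,350,390),(305,352)),(si,'side',(420,340,495,402),(457,375))):
    b=[int(x*k) for x in B]
    w=pts(im,mask(im,'white',b),40); (c,r,a)=cv2.fitEllipse(cv2.convexHull(w.astype(np.float32)))
    print(n,'disc',c,r)
    print(' blue z78',seg(pts(im,mask(im,'blue',b),74)))
    print(' red z41',seg(pts(im,mask(im,'red',b),41)))
for im,n,B in((sc,'scene',(410,305,480,330)),(si,'side',(408,225,445,262))):
    b=[int(x*k) for x in B]; s=seg(axis(mask(im,'red',b))); print(n,'bar px',s,[onz(im,p,234) for p in s[:2]])
for im,n,B in((sc,'scene',(415,285,440,310)),(si,'side',(380,270,405,312))):
    b=[int(x*k) for x in B]; s=seg(axis(mask(im,'yellow',b))); print(n,'catch px',s,[onz(im,p,z) for p in s[:2] for z in (86,171)])
a=sc['pixels'][160:300,80:330]; cv2.imwrite('pics/c1.png',cv2.resize(a,None,fx=3,fy=3,interpolation=cv2.INTER_CUBIC)[:,:,::-1])
E
```

```text
scene disc (444.5940246582031, -151.54884338378906) (164.64175415039062, 224.19924926757812)
 blue z78 (array([486.49032698, -74.43976582]), array([ 468.10589446, -132.52541954]), 71)
 red z41 (array([ 461.29328909, -155.382027  ]), array([511.34315824, -79.35859278]), 25)
side disc (464.6319274902344, -142.36245727539062) (159.2239227294922, 159.75003051757812)
 blue z78 (array([ 468.06644149, -124.00513494]), array([482.64835445, -73.15444122]), 30)
 red z41 (array([516.41101279, -78.3096892 ]), array([ 459.88795998, -147.64973048]), 8)
scene bar px (array([302.01505356, 202.16638908]), array([263.96461547, 205.60888984]), 189) [array([617.35571368, 170.48937119, 234.        ]), array([594.59815078,  58.92683321, 234.        ])]
side bar px (array([285.75547344, 161.55934765]), array([265.76384467, 145.54889483]), 237) [array([619.75499128,  48.44049782, 234.        ]), array([638.79568052, 183.16591567, 234.        ])]
scene catch px (array([272.83339559, 186.99207749]), array([272.40187327, 196.06666306]), 28) [array([423.07038319, 150.99277261,  86.        ]), array([487.74234888, 125.88422819, 171.        ]), array([460.5349726 , 136.32532478,  86.        ]), array([522.53907829, 112.2612519 , 171.        ])]
side catch px (array([251.78526226, 177.99120702]), array([251.86413821, 194.00559448]), 101) [array([566.11707206, 197.44429548,  86.        ]), array([501.34805045, 123.93929152, 171.        ]), array([496.18822164, 120.9046547 ,  86.        ]), array([437.23854114,  53.7691288 , 171.        ])]
```

View pics/c1.png

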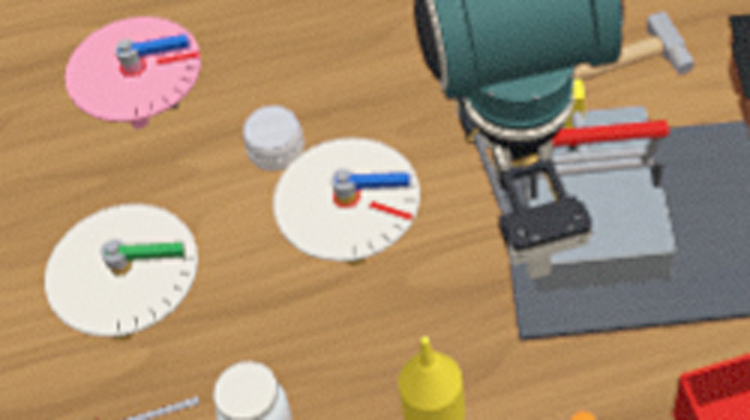

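View pics/wrist0.png

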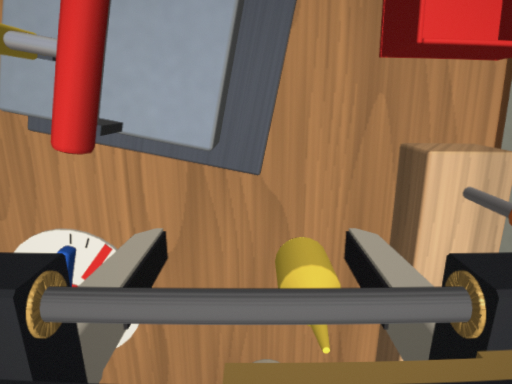

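The crop confirms the choice: the blue handle is on the white dial with the red mark clockwise of it. Its axis is near (463,-145), the handle at about 0.29 rad and the mark at about 0.65 rad in world terms. The wrist view shows the lever bar at (80,80) and the target dial at (70,270). Next I'll hover over the handle.

>>> jog_arm:
  deltas: "0 0 0 0.012 -0.0245 0.0115 0; 0 0 0 0.012 -0.0245 0.0115 0; 0 0 0 0.012 -0.0245 0.0115 0; 0 0 0 0.012 -0.0245 0.0115 0; 0 0 0 0.012 -0.0245 0.0115 0; 0 0 0 0.012 -0.0245 0.0115 0; 0 0 0 0.012 -0.0245 0.0115 0; 0 0 0 0.012 -0.0245 0.0115 0"
  squeeze: 20

```text
time_s: 0.82
ee_pos: [477.7, -92.3, 121.8]
eef_rot: [-1.507, 1.571, -3.077]
contact_force: [0.4, 0.3, 0.1]
finger_gap: 93.1
```

>>> jog_arm:
  deltas: "0.85 0 0 0 0 0 0; 0.85 0 0 0 0 0 0; 0.85 0 0 0 0 0 0; 0.85 0 0 0 0 0 0; 0 0 0 0 0 0 0; 0 0 0 0 0 0 0; 0 0 0 0 0 0 0; 0 0 0 0 0 0 0"

```text
time_s: 1.48
ee_pos: [479.0, -92.0, 122.6]
eef_rot: [-1.261, 1.571, -3.126]
contact_force: [0.0, -0.5, 0.4]
finger_gap: 93.1
```

```bash
cat >> m.py <<'E'
def valve(im,box,zb=78):
    o=telemetry.get_obs()
    b=seg(pts(im,mask(im,'blue',box),zb)); r=seg(pts(im,mask(im,'red',box),41))
    for n,s in(('blue',b),('red',r)):
        p,q=(s[0],s[1]) if s[0][1]>s[1][1] else (s[1],s[0]); d=p-q; print(n,p,q,s[2],'ang',np.arctan2(d[0],d[1]))
E
python3 - <<'E'
from m import *
o=telemetry.get_obs(); print(o['time_s'],o['ee_pos'],rot(o['eef_rot']).round(3).tolist(),o['finger_gap'])
im=snap('wrist','wrist1'); valve(im,(100,0,420,384)); snap('scene','scene1'); snap('side','side1')
print(proj(im,o['ee_pos']))
E
```

```text
1.4833 [478.98777399 -91.97983379 122.59873262] [[-0.0, 0.957, -0.291], [-0.0, -0.291, -0.957], [-1.0, -0.0, 0.0]] 93.0842269501204
blue [484.03413463 -65.61544142] [ 465.16795059 -135.33529959] 1958 ang 0.2642708539399062
red [514.78139727 -78.25689964] [ 454.32846066 -148.52548317] 1058 ang 0.7104505847524685
[255.95320799 246.20653583]
```

View pics/wrist1.png

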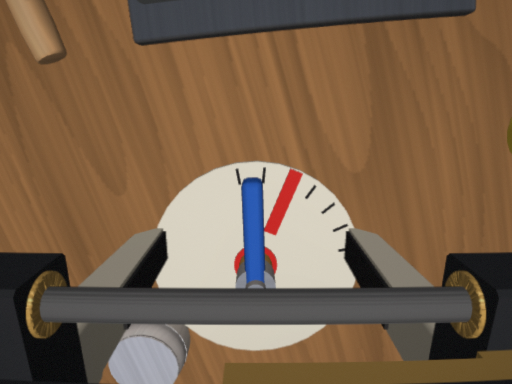

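```bash
python3 - <<'E'
from m import *
im=load('wrist1')
valve(im,(200,100,340,232))
w=mask(im,'white',(150,150,365,245)); w|=mask(im,'white',(200,325,365,360))
P=pts(im,w,40); hull=cv2.convexHull(P.astype(np.float32))[:,0]
# circle fit on outline points far from centre
c=np.array([464,-142.]); d=np.linalg.norm(hull-c,axis=1); Q=hull[d>78]
A=np.c_[2*Q,np.ones(len(Q))]; s=np.linalg.lstsq(A,(Q**2).sum(1),rcond=None)[0]; print('disc',s[:2],np.sqrt(s[2]+s[0]**2+s[1]**2))
E
```

```text
blue [484.06769509 -65.6239674 ] [474.75398536 -99.83987549] 1031 ang 0.26576501121123786
red [514.05551321 -77.69248918] [ 481.74667554 -117.54346206] 826 ang 0.6812564073943596
disc [ 463.65767778 -140.25415968] 81.45137440305527
```

>>> jog_arm:
  deltas: "-0.33 0 0 0.010 -0.0022 -0.0045 0; 0 0 0 0.015 0 0 0; 0 0 0 0.015 0 0 0; 0 0 0 0.015 0 0 0; 0 0 0 0.010 0 0 0; 0 0 0 0.0055 0 0 0; 0 0 0 0 0 0 100; 0 0 0 0 0 0 160"

```text
time_s: 2.3
ee_pos: [478.3, -87.0, 52.3]
eef_rot: [-1.683, 1.571, 2.762]
contact_force: [-0.3, 0.1, 0.3]
finger_gap: 84.0
```

>>> jog_arm:
  deltas: "0 0 0 0 0 0 255; 0 0 0 0 0 0 255; 0 0 0 0 0 0 255; 0 0 0 0 0 0 255; 0 0 0 0 0 0 255; 0 0 0 0 0 0 255; 0 0 0 0 0 0 255; 0 0 0 0 0 0 255"

```text
time_s: 2.97
ee_pos: [478.2, -87.1, 52.2]
eef_rot: [-2.005, 1.571, 2.44]
contact_force: [0.2, 0.3, -0.2]
finger_gap: 31.4
```

>>> jog_arm:
  deltas: "0 0 0 0 0 0 255; 0 0 0 0 0 0 255; 0 0 0 0 0 0 255; 0 0 0 0 0 0 255; 0 0 0 0 0 0 255; 0 0 0 0 0 0 255; 0 0 0 0 0 0 255; 0 0 0 0 0 0 255"

```text
time_s: 3.63
ee_pos: [478.3, -87.1, 52.1]
eef_rot: [1.74, 1.571, -0.099]
contact_force: [1.2, -0.5, -0.9]
finger_gap: 13.8
```

>>> jog_arm:
  deltas: "0.785 0 0 0 0.0038 0 255; 0.785 0 0 0 0.0038 0 255; 0.785 0 0 0 0.0038 0 255; 0.785 0 0 0 0.0038 0 255; 0.785 0 0 0 0.0038 0 255; 0.785 0 0 0 0.0038 0 255; 0 0 0 0 0 0 255; 0 0 0 0 0 0 255"

```text
time_s: 4.3
ee_pos: [498.8, -97.4, 52.1]
eef_rot: [0.548, 1.57, -1.702]
contact_force: [0.3, -5.7, -0.7]
finger_gap: 13.6
```

```bash
python3 - <<'E'
from m import *
o=telemetry.get_obs(); p=o['ee_pos']; T=rot(o['eef_rot']); print(p,T.round(3).tolist(),o['finger_gap'],o['contact_force'])
print('tool angle',np.arctan2(-T[1,1],T[0,1]),'pos angle',np.arctan2(p[0]-463.7,p[1]+140.3))
im=snap('wrist','wrist2'); valve(im,(200,60,340,225))
E
```

```text
[498.78146946 -97.3941233   52.11900206] [[-0.0, 0.778, -0.629], [-0.001, -0.629, -0.778], [-1.0, 0.001, 0.001]] 13.648686842218119 [ 0.31631975 -5.73760202 -0.67842431]
tool angle 0.6797186962629059 pos angle 0.6854035911481557
blue [508.10507478 -75.83989233] [516.84174641 -82.86233529] 157 ang -0.8937491179524575
red [514.14565025 -77.62788242] [506.38963624 -87.2074192 ] 414 ang 0.6805937990331629
```

>>> jog_arm:
  deltas: "0 0 0 0 0 0 0; 0 0 0 0 0 0 0; 0 0 0 0 0 0 0; 0 0 0 0 0 0 0; 0 0 0 0 0 0 0; 0 0 0 0 0 0 0; 0 0 0 -0.015 0 0 0; 0 0 0 -0.025 0 0 0"

```text
time_s: 5.02
ee_pos: [497.4, -96.3, 90.2]
eef_rot: [-1.144, 1.567, 2.889]
contact_force: [0.6, 0.4, -0.7]
finger_gap: 62.6
```

>>> jog_arm:
  deltas: "0 0 0 -0.025 0 0 0; 0 0 0 -0.030 0 0 0; 0 0 0 -0.030 0 0 0; 0 0 0 -0.030 0 0 0; 0 0 0 -0.030 0 0 0; 0 0 0 0 0 0 0; 0 0 0 0 0 0 0; 0 0 0 0 0 0 0"

```text
time_s: 5.68
ee_pos: [498.5, -96.6, 236.3]
eef_rot: [-1.18, 1.57, 2.854]
contact_force: [-0.3, -0.2, -1.4]
finger_gap: 93.0
```

```bash
python3 - <<'E'
from m import *
o=telemetry.get_obs(); print(o['ee_pos'],rot(o['eef_rot']).round(3).tolist())
im=snap('wrist','wrist3'); valve(im,(150,60,380,240)); s=snap('scene','scene3'); d=snap('side','side3')
k=np.vstack([cv2.resize(x,(400,300)) for x in (s['pixels'][130:290,140:370],d['pixels'][110:270,180:400])])
k=np.hstack([k[:300],k[300:]]); k2=np.zeros((600,800,3),np.uint8); k2[:300]=k; k2[300:,:400]=cv2.resize(im['pixels'],(400,300)); cv2.imwrite('pics/c3.png',k2[:,:,::-1])
E
```

```text
[498.51705377 -96.61575107 236.27122749] [[-0.001, 0.778, -0.628], [0.0, -0.628, -0.778], [-1.0, -0.001, 0.0]]
blue [510.67089399 -81.12438086] [ 467.34352418 -135.86982293] 859 ang 0.6694955166126147
red [513.61560319 -77.48991661] [ 460.37362229 -145.23741791] 179 ang 0.6660769327076785
```

View pics/c3.png

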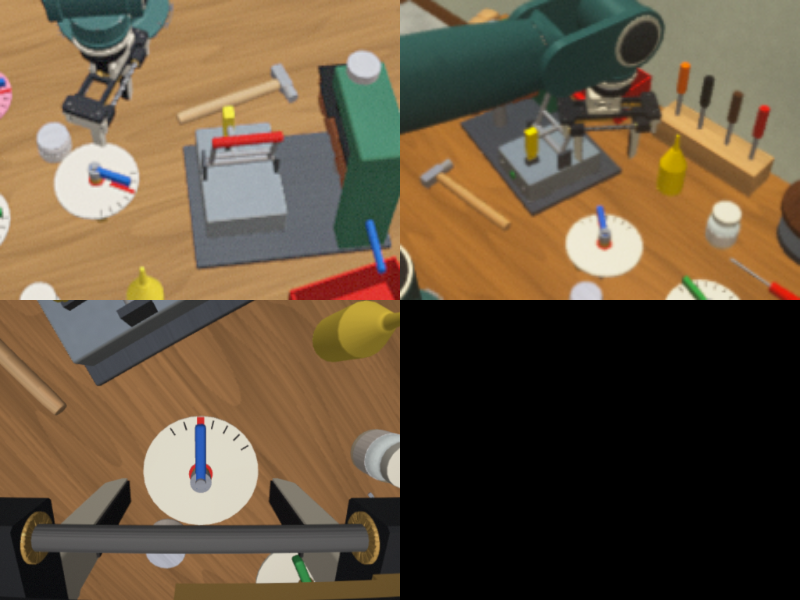

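The composite shows the blue handle over its mark (0.67 against 0.67 rad), with only the red tip showing past its end. It also shows the catch upright at crop (228,118) and the lever bar at crop (247,140). Next is the press pose.

```bash
python3 - <<'E'
from m import *
sc,si,w0=load('scene3'),load('side0'),load('wrist0')
def closest(i1,p1,i2,p2):
    o,d=ray(i1,p1);q,e=ray(i2,p2);t=np.linalg.lstsq(np.c_[d,-e],q-o,rcond=None)[0]
    a,b=o+t[0]*d,q+t[1]*e; return (a+b)/2,np.linalg.norm(a-b)
S=seg(axis(mask(sc,'red',(255,195,312,214)))); D=seg(axis(mask(si,'red',(261,144,285,168))))
s=sorted(S[:2],key=lambda p:p[0]); d=sorted(D[:2],key=lambda p:-p[0]) # right end (−y): scene left, side right
print('px',s,d,S[2],D[2])
for a,b in zip(s,d): print('bar end',closest(sc,a,si,b))
mc=[np.mean(x,0) for x in(s,d)]; print('mid',closest(sc,mc[0],si,mc[1]), onz(sc,mc[0],234),onz(si,mc[1],234))
ds=onz(sc,s[1],234)-onz(sc,s[0],234); dd=onz(si,d[1],234)-onz(si,d[0],234); print('len/yaw',np.linalg.norm(ds),np.arctan2(-ds[0],ds[1]),np.linalg.norm(dd),np.arctan2(-dd[0],dd[1]))
W=seg(axis(mask(w0,'red',(40,0,120,160)))); print('wrist0',W,[onz(w0,p,234) for p in W[:2]])
Y=mask(sc,'yellow',(262,180,282,203)); Z=mask(si,'yellow',(243,170,260,200))
a,b=axis(Y),axis(Z); print('catch scene',a.min(0),a.max(0),a.mean(0),'side',b.min(0),b.max(0),b.mean(0)); print(closest(sc,a.mean(0),si,b.mean(0)))
x=np.hstack([cv2.resize(sc['pixels'][175:260,240:320],(395,420),interpolation=cv2.INTER_CUBIC),cv2.resize(si['pixels'][140:225,220:300],(395,420),interpolation=cv2.INTER_CUBIC)]); cv2.imwrite('pics/c4.png',x[:,:,::-1])
E
```

```text
px [array([261.89806758, 205.90092772]), array([302.01670898, 202.18016226])] [array([286.49588211, 161.79109641]), array([265.65763799, 145.58313025])] 200 252
bar end (array([608.08154127,  42.36717775, 248.08398766]), np.float64(14.61246998727032))
bar end (array([625.13763836, 167.68665758, 247.16856029]), np.float64(3.8494897005175233))
mid (array([616.8694783 , 104.26412115, 247.34027889]), np.float64(6.602047584780739)) [605.53349196 111.45936533 234.        ] [629.26724034 112.31515379 234.        ]
len/yaw 120.05271737789316 -0.19844715043311614 139.07192146139232 -0.12617112092134045
wrist0 (array([83.3363274 , -1.88947351]), array([ 69.83595142, 152.8984734 ]), 6584) [array([605.34410491, 114.21153838, 234.        ]), array([592.26939672,  51.25388424, 234.        ])]
catch scene [268. 187.] [274. 201.] [270.625      192.06944444] side [248. 178.] [255. 194.] [251.82178218 185.40594059]
(array([489.1980358 , 115.74314356, 146.02499411]), np.float64(7.340190853438079))
```

View pics/c4.png

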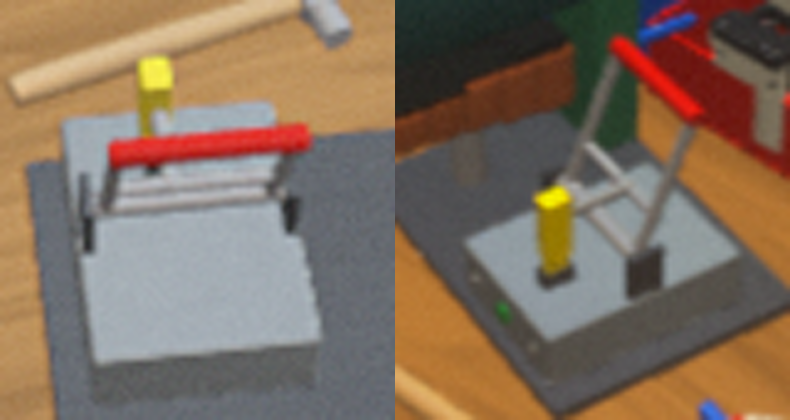

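The crop shows the catch upright and the lever at rest, with the red bar at crop (210,145). Scene and wrist views agree on a bar middle of (605,111) and a press yaw of about -0.2, so the catch hinge is near (494,118). The side-view bar mask was contaminated by the red bin, so I'm ignoring it. Now I'll move to the +y side of the catch with the fingers closed.

>>> jog_arm:
  deltas: "0 0 0 0 -0.0201 -0.025 255; 0 0 0 0 -0.0201 -0.025 255; 0 0 0 0 -0.0201 -0.025 255; 0 0 0 0 -0.0201 -0.025 255; 0 0 0 0 -0.0201 -0.025 255; 0 0 0 0 -0.0201 -0.025 255; 0 0 0 0 -0.0201 -0.025 255; 0 0 0 0 -0.0201 -0.025 255"

```text
time_s: 6.5
ee_pos: [498.6, 161.5, 236.2]
eef_rot: [-0.641, 1.57, -2.89]
contact_force: [1.3, 0.4, -0.5]
finger_gap: 44.6
```

>>> jog_arm:
  deltas: "1.25 0 0 0 0 0 255; 1.25 0 0 0 0 0 255; 1.25 0 0 0 0 0 255; 1.25 0 0 0 0 0 255; 1.25 0 0 0 0 0 255; 1.25 0 0 0 0 0 255; 1.25 0 0 0 0 0 255; 1.25 0 0 0 0 0 255"

```text
time_s: 7.17
ee_pos: [498.9, 159.9, 236.1]
eef_rot: [0.251, 1.569, -2.877]
contact_force: [-0.6, -0.3, -0.1]
finger_gap: 0.5
```

>>> jog_arm:
  deltas: "1.25 0 0 0 0 0 255; 1.25 0 0 0 0 0 255; 0 0 0 0 0 0 255; 0 0 0 0 0 0 255; 0 0 0 0 0 0 255; 0 0 0 0 0 0 255; 0 0 0 0 0 0 255; 0 0 0 0 0 0 255"

```text
time_s: 7.83
ee_pos: [499.1, 160.0, 237.1]
eef_rot: [0.833, 1.571, -2.506]
contact_force: [0.6, -0.3, 0.7]
finger_gap: 0.7
```

```bash
python3 - <<'E'
from m import *
o=telemetry.get_obs(); print(o['time_s'],o['ee_pos'],rot(o['eef_rot']).round(3).tolist(),o['joints'].round(2),o['finger_gap'])
im=snap('wrist','wrist4'); print('tcp px',proj(im,o['ee_pos']))
H=np.array([493.7,118.4]);x=np.array([.98,-.2]);y=np.array([.2,.98])
for z in(86,171): print(z,proj(im,[*H,z]))
E
```

```text
7.8333 [499.14157603 159.95302144 237.09383599] [[-0.0, -0.197, -0.98], [-0.0, -0.98, 0.197], [-1.0, 0.0, 0.0]] [ 0.26 -0.22  1.74 -0.    1.63  2.03] 0.6791857667625837
tcp px [257.05754507 244.62222027]
86 [300.76210061 178.04959112]
171 [316.05849171 203.47069705]
```

View pics/wrist4.png

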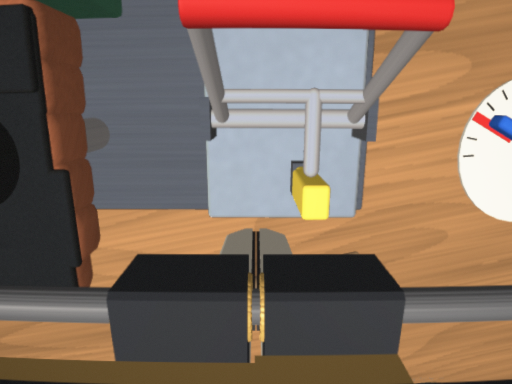

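The wrist view shows the catch top at (313,205) against a predicted (316,203), and its base at (298,178), so the estimate is good. Descending now, then sweeping it over.

>>> jog_arm:
  deltas: "0 0 0 0.02 0 0 255; 0 0 0 0.025 0 0 255; 0 0 0 0.025 0 0 255; 0 0 0 0.015 0 0 255; 0 0 0 0.006 0 0 255; 0 0 0 0 0 0 255; 0 0 0 0 0 0 255; 0 0 0 0 0 0 255"

```text
time_s: 8.55
ee_pos: [499.7, 160.1, 147.6]
eef_rot: [-2.686, 1.569, 0.256]
contact_force: [-0.2, -0.6, -0.4]
finger_gap: 0.7
```

>>> jog_arm:
  deltas: "0 0 0 0 0.006 0 255; 0 0 0 0 0.006 0 255; 0 0 0 0 0.006 0 255; 0 0 0 0 0.006 0 255; 0 0 0 0 0.006 0 255; 0 0 0 0.001 0.006 0 255; 0 0 0 0.001 0.006 0 255; 0 0 0 0.001 0.006 0 255"

```text
time_s: 9.22
ee_pos: [489.5, 112.2, 143.0]
eef_rot: [-1.255, 1.571, 1.687]
contact_force: [0.0, 0.6, 0.4]
finger_gap: 0.9
```

>>> jog_arm:
  deltas: "0 0 0 0.003 0.0055 0 255; 0 0 0 0.004 0.0055 0 255; 0 0 0 0.004 0.0055 0 255; 0 0 0 0.005 0.005 0 255; 0 0 0 0.006 0.005 0 255; 0 0 0 0.007 0.005 0 255; 0 0 0 0.008 0.005 0 255; 0 0 0 0.007 0.001 0 255"

```text
time_s: 9.88
ee_pos: [481.9, 75.4, 98.0]
eef_rot: [0.69, 1.57, -2.651]
contact_force: [0.0, -0.3, 0.4]
finger_gap: 0.3
```

>>> jog_arm:
  deltas: "0 0 0 0.002 0 0 255; 0 0 0 0.001 0 0 255; 0 0 0 0.0005 0 0 255; 0 0 0 0 0 0 255; 0 0 0 0 0 0 255; 0 0 0 0 0 0 255; 0 0 0 0 0 0 255; 0 0 0 0 0 0 255"

```text
time_s: 10.55
ee_pos: [482.2, 75.7, 96.1]
eef_rot: [1.468, 1.569, -1.872]
contact_force: [-6.0, -6.1, 10.1]
finger_gap: 0.4
```

>>> jog_arm:
  deltas: "0 0 0 -0.02 0 0 255; 0 0 0 -0.03 0 0 255; 0 0 0 -0.03 0 0 255; 0 0 0 -0.03 0 0 255; 0 0 0 -0.035 0 0 255; 0 0 0 -0.035 0 0 0; 0 0 0 -0.025 0 0 0; -1.25 0 0 0 0 0 0"

```text
time_s: 11.22
ee_pos: [483.2, 76.4, 306.1]
eef_rot: [-2.936, 1.564, 0.113]
contact_force: [1.1, 0.2, 0.3]
finger_gap: 15.6
```

>>> jog_arm:
  deltas: "-1.25 0 0 0 0 0 0; -1.25 0 0 0 0 0 0; -1.25 0 0 0 0 0 0; -1.25 0 0 0 0 0 0; -1.25 0 0 0 0 0 0; -1.25 0 0 0 0 0 0; -1.25 0 0 0 0 0 0; -1.25 0 0 0 0 0 0"

```text
time_s: 11.88
ee_pos: [482.3, 76.3, 300.2]
eef_rot: [-0.814, 1.57, 3.116]
contact_force: [1.0, 0.1, 0.6]
finger_gap: 69.3
```

>>> jog_arm:
  deltas: "-1.25 0 0 0 0 0 0; -1.25 0 0 0 0 0 0; -1.25 0 0 0 0 0 0; -1.25 0 0 0 0 0 0; -1.25 0 0 0 0 0 0; -0.5 0 0 0 0 0 0; 0 0 0 0 0 0 0; 0 0 0 0 0 0 0"

```text
time_s: 12.55
ee_pos: [482.3, 76.3, 300.3]
eef_rot: [-1.432, 1.57, 3.08]
contact_force: [-1.1, 0.1, 0.3]
finger_gap: 93.0
```

```bash
python3 - <<'E'
from m import *
o=telemetry.get_obs(); print(o['time_s'],o['ee_pos'],rot(o['eef_rot']).round(3).tolist(),o['joints'].round(2),o['finger_gap'])
im=snap('wrist','wrist5'); s=snap('scene','scene5'); d=snap('side','side5')
k=np.zeros((600,800,3),np.uint8); k[:300,:400]=cv2.resize(s['pixels'][160:280,230:390],(400,300)); k[:300,400:]=cv2.resize(d['pixels'][120:240,200:360],(400,300)); k[300:,:400]=cv2.resize(im['pixels'],(400,300)); cv2.imwrite('pics/c5.png',k[:,:,::-1])
W=seg(axis(mask(im,'red',(200,0,512,230)))); print(W,[onz(im,p,234) for p in W[:2]])
E
```

```text
12.55 [482.30716238  76.25947175 300.32530323] [[-0.0, 0.98, -0.199], [0.0, -0.199, -0.98], [-1.0, -0.0, 0.0]] [ 0.1  -0.3   1.7   0.    1.74  0.31] 93.01531475969313
(array([411.79810675, 211.96662732]), array([447.85094741,  -6.14068755]), 5145) [array([591.28249689,  51.28931798, 234.        ]), array([628.25775655, 189.69003907, 234.        ])]
```

View pics/c5.png

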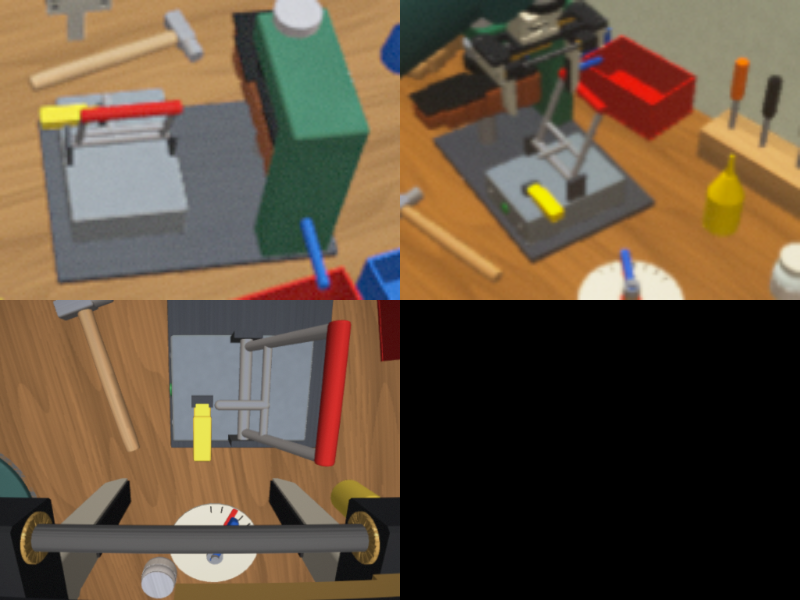

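The composite shows the catch flat, yellow at wrist crop (203,435) lying to -y, with the blue handle still on its mark. The near bar end at (591,51) gives a bar middle of about (604,111), which agrees with the earlier estimate. Next: pinch the bar.

>>> jog_arm:
  deltas: "0 0 0 0 0.0225 -0.0116 0; 0 0 0 0 0.0225 -0.0116 0; 0 0 0 0 0.0225 -0.0116 0; 0 0 0 0 0.0225 -0.0116 0; 0 0 0 0 0.0225 -0.0116 0; 0 0 0 0 0 0 0; 0 0 0 0 0 0 0; 0 0 0 0 0 0 0"
  squeeze: 30

```text
time_s: 13.37
ee_pos: [603.8, 110.7, 300.4]
eef_rot: [-1.254, 1.57, -3.025]
contact_force: [-0.3, -0.3, -0.0]
finger_gap: 93.6
```

>>> jog_arm:
  deltas: "0 0 0 0.02 0 0 0; 0 0 0 0.02 0 0 0; 0 0 0 0.02 0 0 0; 0 0 0 0.015 0 0 0; 0 0 0 0.009 0 0 0; 0 0 0 0 0 0 80; 0 0 0 0 0 0 150; 0 0 0 0 0 0 255"

```text
time_s: 14.03
ee_pos: [604.3, 110.8, 218.1]
eef_rot: [1.943, 1.569, 0.173]
contact_force: [-0.1, 0.0, 0.8]
finger_gap: 77.7
```

>>> jog_arm:
  deltas: "0 0 0 0 0 0 255; 0 0 0 0 0 0 255; 0 0 0 0 0 0 255; 0 0 0 0 0 0 255; 0 0 0 0 0 0 255; 0 0 0 0 0 0 255; 0 0 0 0 0 0 255; 0 0 0 0 0 0 255"

```text
time_s: 14.7
ee_pos: [604.0, 110.7, 216.6]
eef_rot: [-1.496, 1.571, 3.018]
contact_force: [-0.1, 0.7, -0.5]
finger_gap: 23.9
```

>>> jog_arm:
  deltas: "0 0 0 0 0 0 255; 0 0 0 0 0 0 255; 0 0 0 0 0 0 255; 0 0 0 0 0 0 255; 0 0 0 0 0 0 255; 0 0 0 0 0 0 255; 0 0 0 0 0 0 255; 0 0 0 0 0 0 255"

```text
time_s: 15.37
ee_pos: [604.4, 110.7, 216.9]
eef_rot: [1.768, 1.57, -0.002]
contact_force: [4.8, -1.0, 1.2]
finger_gap: 17.0
```

>>> jog_arm:
  deltas: "0 0 0 -0.0044 -0.0118 0 255; 0 0 0 -0.0033 -0.0122 0 255; 0 0 0 -0.0022 -0.0124 0 255; 0 0 0 -0.0011 -0.0126 0 255; 0 0 0 0.0001 -0.0126 0 255; 0 0 0 0.0012 -0.0125 0 255; 0 0 0 0 0 0 255; 0 0 0 0 0 0 255"

```text
time_s: 16.03
ee_pos: [531.6, 125.7, 228.1]
eef_rot: [1.999, 1.567, 0.23]
contact_force: [3.3, 0.9, 11.1]
finger_gap: 17.0
```

>>> jog_arm:
  deltas: "0 0 0 0.0023 -0.0124 0 255; 0 0 0 0.0034 -0.0121 0 255; 0 0 0 0.0045 -0.0118 0 255; 0 0 0 0.0027 -0.0057 0 255; 0 0 0 0.0028 -0.0056 0 255; 0 0 0 0 0 0 255; 0 0 0 0 0 0 255; 0 0 0 0 0 0 255"

```text
time_s: 16.7
ee_pos: [485.9, 135.1, 212.2]
eef_rot: [1.962, 1.566, 0.192]
contact_force: [9.9, 1.7, 7.4]
finger_gap: 17.3
```

```bash
python3 - <<'E'
from m import *
o=telemetry.get_obs(); print(o['time_s'],o['ee_pos'],o['contact_force'],o['finger_gap'],o['joints'].round(2))
d=(o['ee_pos']-[604.2,110.7,216.8]); print('along press x',d[0]*.98-d[1]*.2,'y',d[0]*.2+d[1]*.98,'z',d[2])
E
```

```text
16.7 [485.86822021 135.05230384 212.21570516] [9.8827112  1.69122656 7.43596863] 17.3279377138615 [ 0.22 -0.26  1.81 -0.    1.59  0.42]
along press x -120.83560496333666 y 0.198901800991635 z -4.58429483816127
```

>>> jog_arm:
  deltas: "0 0 0 0.0007 -0.0013 0 255; 0 0 0 0.0007 -0.0013 0 255; 0 0 0 0 0 0 255; 0 0 0 0 0 0 255; 0 0 0 0 0 0 255; 0 0 0 0 0 0 255; 0 0 0 0 0 0 255; 0 0 0 0 0 0 255"

```text
time_s: 17.37
ee_pos: [485.2, 135.2, 211.8]
eef_rot: [1.83, 1.561, 0.06]
contact_force: [25.6, -1.5, 10.7]
finger_gap: 17.1
```

>>> jog_arm:
  deltas: "0 0 0 0.0007 -0.0013 0 255; 0 0 0 0.0007 -0.0013 0 255; 0 0 0 0 0 0 255; 0 0 0 0 0 0 255; 0 0 0 0 0 0 255; 0 0 0 0 0 0 255; 0 0 0 0 0 0 255; 0 0 0 0 0 0 255"

```text
time_s: 18.03
ee_pos: [484.5, 135.3, 211.5]
eef_rot: [1.786, 1.556, 0.015]
contact_force: [40.9, -5.0, 12.3]
finger_gap: 17.3
```

Force rises steeply (10, then 26, then 41 N) with almost no motion, so the lever is on its stop. I'll ease back to a moderate hold and check everything.

>>> jog_arm:
  deltas: "0 0 0 -0.0012 0.0022 0 255; 0 0 0 0 0 0 255; 0 0 0 0 0 0 255; 0 0 0 0 0 0 255; 0 0 0 0 0 0 255; 0 0 0 0 0 0 255; 0 0 0 0 0 0 255; 0 0 0 0 0 0 255"

```text
time_s: 18.7
ee_pos: [485.1, 135.2, 211.8]
eef_rot: [1.823, 1.56, 0.053]
contact_force: [27.1, -1.4, 10.1]
finger_gap: 17.6
```

```bash
python3 - <<'E'
from m import *
o=telemetry.get_obs(); print(o['time_s'],o['ee_pos'],o['contact_force'],o['finger_gap'])
im=snap('wrist','wrist6'); s=snap('scene','scene6'); d=snap('side','side6')
valve(s,(170,202,224,250)); valve(load('scene3'),(170,202,224,250))
k=np.zeros((600,800,3),np.uint8); k[:300,:400]=cv2.resize(s['pixels'][140:290,150:350],(400,300)); k[:300,400:]=cv2.resize(d['pixels'][110:260,190:390],(400,300)); k[300:,:400]=cv2.resize(im['pixels'],(400,300)); cv2.imwrite('pics/c6.png',k[:,:,::-1])
E
```

```text
18.7 [485.09460453 135.23188457 211.7777686 ] [27.14251174 -1.38573552 10.10487237] 17.554952405719963
blue [516.48876787 -85.23392931] [ 472.89247348 -136.81813969] 68 ang 0.7016704996014339
red [510.37085006 -78.84119696] [ 462.38540917 -156.0214377 ] 29 ang 0.5562459849971209
blue [516.67528336 -85.38923478] [ 472.93973394 -136.86361737] 68 ang 0.7042946748816724
red [509.8944981  -78.68580511] [ 464.11229217 -156.95166135] 32 ang 0.5292854655967018
```

View pics/c6.png

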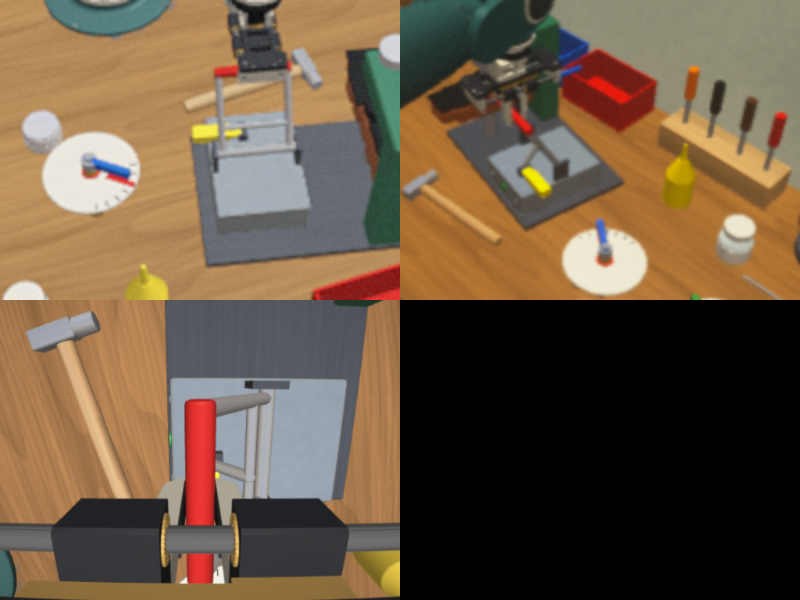

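The view shows the lever pulled home and gripped, with the red bar at wrist crop (200,480). The catch is flat at scene crop (215,132) and the blue handle hasn't moved (0.702 against 0.704 in the same view). Handing in.

```bash
python3 -c "
from h import *
finish_job()"
```

```text
the job is handed in; nothing more can be done
```

The job is handed in, with the gripper still holding the press lever fully home. I did the steps in the order asked and finished at about 18.8 s of the 72 s allowed.

- **Air valve:** I pinched the blue handle and turned it 0.41 rad clockwise. Seen from above with the wrist camera, handle and mark both lie at 0.67 rad. In the scene view the handle hadn't moved by the end (0.704 before, 0.702 after).
- **Safety catch:** I pushed it over with the closed fingertips until it lay flat. The fingers ended pressing on it with about 10 N, and the last pictures show it flat towards the robot's right.
- **Press lever:** I pinched the red bar and pulled it about 121 mm, against 121.6 mm expected. There the force rose from 10 to 26 to 41 N with under 2 mm of movement, so it is on its stop. I eased off to about 29 N at the wrist and left it held with a 30 N squeeze.
- **Bystanders:** I never went near the green valve, and the last pictures show nothing knocked over. I did not measure each bystander's position.

**Checks that disagreed:**
- The side camera's reading of the lever bar was about 20 mm off the other two, because the red bin behind it spoiled the colour mask. I used the scene and wrist cameras instead.
- The scene camera's red-mark angle is unreliable (0.53–0.56 rad), because the handle partly covers the mark and the red hub ring gets mixed in. I went by the wrist view.

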